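Draw the filter cartridge out of its canister with the pull hook

ROBOT

A 6-joint arm with a two-finger parallel gripper is mounted at the origin on a cart in front of the work surface, level with it; the furniture and walls round the work are solid. World frame = base frame: x ahead of the robot, y to its left, z up, the work surface at z = 0. Lengths are in mm, angles in rad, forces in N, time in s.
With the tool pointing down it reaches from about 300 to 775 mm from the base axis. Payload 14.6 kg.
Tool frame: the origin (TCP) lies on the centre line of the jaws, within the pads' length; the fingertips stand 19 mm ahead of it and the grasp point (between the pads) is the TCP (bot.tip_reach is the distance from the TCP to the fingertips, in mm); z points along the fingers, y is the line along which they close (so a half turn about z gives the same grasp; the last joint's range is limited). The gripper opens to 85 mm and grips with 20 to 120 N. Pads are 22 mm wide; open, the fingers measure 114 mm over their backs; the gripper's body (76 mm by 85 mm) begins 54 mm behind the grasp point. The pads swing forward as they close: fully open they stand 13 mm farther back than shut.
Start: joints at [-1.216, 0.3, 1.521, -0, 1.321, -0.067], TCP at [225.164, -501.788, 250.281] pointing down, gripper open.
Joint ranges: [-3.03, 3.03], [-0.79, 2.21], [0.23, 2.52], [-1.04, 4.18], [0, 3.07], [-2.55, 2.55]. Speed limits (rad/s): [2.22, 2.22, 2.57, 3.14, 3.14, 3.14].

INTERFACE

Orientations are given as a unit quaternion [w, x, y, z].
In Python, from rig import bot gives the robot as it stands. Calls block until the motion is done:
- bot.move_to(position, orientation): joint-space move of the TCP to a pose.
- bot.servo_line(position, attitude=None, speed=150, until_force=None): straight line of the TCP; attitude=None keeps the orientation; speed is the mean speed in mm/s. With until_force (N) it stops when the force on the tool has changed by that much, and returns True; else False.
- bot.move_joints(angles): joint-space move.
- bot.move_gripper(opening, grip_force=None): finger opening in mm; grip_force is the grip in N (None keeps the last); returns when the fingers have stopped.
- bot.dwell(seconds).
- bot.ik(position, orientation): joint angles nearest the present ones, or None.
- bot.read_state(): the state.
- bot.read_camera(name): name is "side" or "top" or "wrist"; returns a dict with "image" (400x640x3 uint8, blue, green, red), "depth" (400x640 float32, mm along the optical axis (not along the pixel's ray), 0 where there is no reading), "fovy" (degrees; the focal length in pixels is half the picture's height over the tangent of half this angle, whatever the lens; pixels are square), "cx", "cy" (the principal point, pixels), "eye" and "attitude" of the camera in the world; the wrist camera has in their place "mount" (4x4, takes a point from camera to tool coordinates, whose origin is the TCP and whose axes are the flange's). Camera axes: x right, y down, z forward; pixel columns grow to the right and rows downward; lengths in mm; the calibration is good to about 2 mm. The wrist camera is an equidistant fisheye: a pixel r from the principal point sees the ray r / f radians off the axis. A picture is of the moment at which its call begins: read the wrist's pose just before it.
A pose or a line that the arm cannot do raises bot.MotionError and nothing moves.
- bot.finish_job(): hands the job in; it is judged then, once.
The state is a dict: "clock": time; "joint_positions": joint angles; "qvel": joint speeds; "effort": joint torques, N m; "ee_pos": TCP position; "tool_rot": TCP orientation; "ft_force": force on the tool from outside, world axes, zero at the start; "moment": the same for the moment, N m; "grip_width": finger opening in mm; "grip_force": force on a finger pad.
Only numpy, scipy, OpenCV 4.12 (cv2) and the standard library are available. Lean on these libraries where they do the work, as an engineer would, in place of code of your own. Each camera call takes 0.05 s, during which the arm holds its last target. There are 200 camera calls.

TASK

Take the pull hook from its stand, hook the wire loop of the filter cartridge deep inside the open fume-filter canister and draw the cartridge up out of it; use only the hook on the cartridge, never the fingers. Set the cartridge down upright inside the shallow tray of the stand, unhook it, and hang the pull hook back upright in the hole of the stand. The twin canister beside it, with a plain blank and no loop inside, is not the one.

Things in the scene. Friction and masses are not known exactly. Their poses are not given: they have to be found in the camera images.
- hook_tool: Pull hook, upright in the stand. Origin: underside centre of its guard disc (62 mm across, 5 thick); z up. Wooden handle from z = 5 to 65 mm, 24 (x) by 18 (y) mm. Below, a 5 mm steel shank on the axis jogs to x = -8 and ends in a hook: bar at z = -80 from x = -8 to +8, its end turned up at x = +8 to z = -71. So the tip points to +x and the mouth opens up, under the handle. 0.12 kg
- cartridge: Steel disc 64 mm across, 26 high, 0.2 kg, loose on the canister's inner floor. Origin: underside centre, z up. On top a rigid upright loop of 4.4 mm wire in the cartridge's y-z plane: legs at y = -19 and +19 mm, centre line at z = 55 in the middle (y = 0), 52 at y = +-12, 44 at the legs. A hook passes through it along the cartridge's x axis, from either side.
- canister: Open fixed aluminium cup, 92 mm across (foot 104), 105 mm high, bore 80 mm, inner floor at z = 6 mm. Origin: underside centre, on the bench, z up. A black hose stub on its +x side reaches 57 mm from the axis at z = 55. The loop ends about 44 mm below the rim. A twin canister that holds only a flat blank stands nearby.
- stand: Fixed grey base board, 110 (x) by 212 (y) by 8 mm. Origin: underside centre, on the bench, z up. Tray: centre x = 0, y = -48 mm, floor z = 8, inside 102 (x) by 104 (y), lip 6 mm high. Hook rest: 84 x 84 mm plate on four posts, top z = 90, with a 40 mm round hole at x = 0, y = +60; the shank hangs through it in any yaw, the guard disc lies on the plate.
Things that resemble listed ones, but are neither listed nor needed, are in the scene too. There is more than one size of the hook_tool; the job needs the largest.

How it is judged:
By the outcome, as a careful person would: the job done as asked, in the order asked, and still so for the second after the job is handed in, with the robot touching nothing.
It also fails if it takes over 58 s, if anything falls off the work surface, if the arm or the gripper's body presses on something with over 40 N, if the wrist force passes 120 N, or if a joint passes its speed limit or range.

## Working session

There is one attempt and no reset: what is moved stays moved. The work goes in short steps, each a Python script; the robot and the scene stay as the last script left them, time stands still between calls to the robot, and variables do not carry over. Pictures are saved under pics/ and viewed, at most 10 in all, crops included, and the job is handed in when it is done.

```bash
ls; mkdir -p pics; python3 - <<'E'
from rig import bot
import cv2,numpy as np
for n in("top","side"):
    c=bot.read_camera(n);cv2.imwrite(f"pics/{n}0.png",c["image"]);np.savez(f"{n}0.npz",**c)
    print(n,c["fovy"],c["cx"],c["cy"],c["eye"],c["attitude"],(c["depth"]>0).mean())
print(bot.read_state())
E
```

```text
pics
top 55.49149203471063 326.11536201030555 190.31239377045446 [378.02025824 -69.64569522 932.93563172] [ 0.04674573 -0.69820793  0.71061948 -0.07307851] 0.9958984375
side 57.08951658615783 313.5801730316927 204.2662886498347 [493.6995023  609.86299427 604.73429263] [ 0.00438401 -0.01621115  0.89511744 -0.44551402] 0.99606640625
{'clock': 0.1, 'joint_positions': array([-1.21559554e+00,  3.00395840e-01,  1.52154652e+00, -4.91273439e-06,
        1.32071242e+00, -6.65872215e-02]), 'qvel': array([-0.00029625, -0.00206236, -0.00048873,  0.00083298, -0.00019232,
       -0.0006985 ]), 'effort': array([ 2.71237142e-03, -5.44372272e+01, -3.62367225e+01, -5.16806949e-05,
        2.99670130e-03,  2.65822700e-05]), 'ee_pos': array([ 225.09771057, -501.60482954,  249.77721183]), 'tool_rot': array([-5.25200110e-04,  9.77843894e-01,  2.09334747e-01, -7.87250770e-05]), 'ft_force': array([ 0.74344911, -0.27283207, -0.01653353]), 'moment': array([ 0.01858911, -0.04612257,  0.04107047]), 'grip_force': 0.0, 'grip_width': 85.41150190576201}
```

View pics/top0.png

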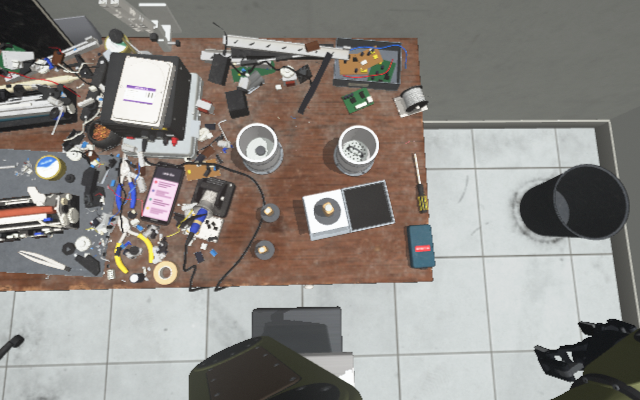

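View pics/side0.png

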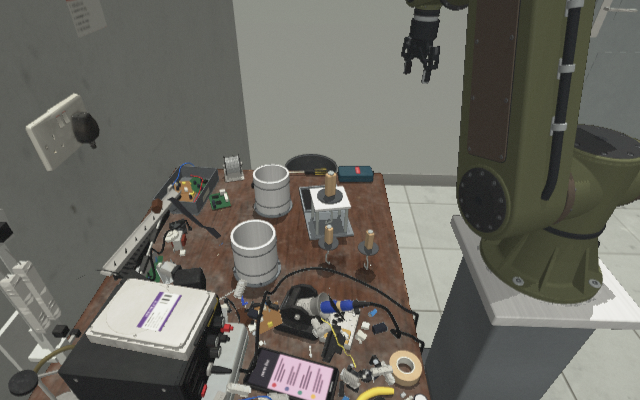

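The top view shows three pull hooks: in the stand at (326,209), and two smaller ones at (268,212) and (264,249). The canisters are at (260,147) and (356,149), with the tray at (370,205). The hook in the stand looks like the largest, so I'll measure and enlarge to confirm.

```bash
cat > h.py <<'E'
import numpy as np,cv2
from scipy.spatial.transform import Rotation as R
def rot(q): return R.from_quat([q[1],q[2],q[3],q[0]]).as_matrix()
def quat(m):
    q=R.from_matrix(m).as_quat(); return np.array([q[3],*q[:3]])
def cloud(c):
    h,w=c["depth"].shape; f=h/2/np.tan(np.radians(float(c["fovy"]))/2)
    v,u=np.mgrid[:h,:w]; d=c["depth"]
    P=np.stack([(u-c["cx"])/f*d,(v-c["cy"])/f*d,d],-1)
    return P@rot(c["attitude"]).T+c["eye"]
E
python3 - <<'E'
from h import *
c=np.load("top0.npz");P=cloud(c);im=c["image"];d=c["depth"]>0
a=cv2.resize(im[115:265,225:405],None,fx=4.2,fy=4,interpolation=cv2.INTER_CUBIC);cv2.imwrite("pics/crop1.png",a)
def fit(m,name):
    p=P[m]; (cx,cy),r=cv2.minEnclosingCircle(p[:,:2].astype(np.float32)); print(name,len(p),p.mean(0).round(1),'encl',round(cx,1),round(cy,1),round(r,1),np.percentile(p[:,2],[5,50,95]).round(1))
v,u=np.mgrid[:400,:640]
def box(a,b,cc,e): return d&(u>=a)&(u<b)&(v>=cc)&(v<e)
for n,b in(("canL",(230,290,115,175)),("canR",(330,385,118,180))):
    m=box(*b); fit(m&(P[...,2]>98)&(P[...,2]<112),n+" rim"); p=P[m&(P[...,2]>98)&(P[...,2]<112)]
    A=np.c_[2*p[:,:2],np.ones(len(p))];s=np.linalg.lstsq(A,(p[:,:2]**2).sum(1),rcond=None)[0];print(s[:2],np.sqrt(s[2]+s[0]**2+s[1]**2))
    ctr=s[:2]; rr=np.hypot(P[...,0]-ctr[0],P[...,1]-ctr[1])
    print(np.histogram(P[m&(rr<36)][:,2],bins=np.arange(0,110,6)))
m=box(295,400,175,245)
print(np.histogram(P[m][:,2],bins=np.arange(-4,190,6)))
for n,z0,z1 in(("plate",84,93),("guard",93.5,99),("handle",140,175)):
    mm=m&(P[...,2]>z0)&(P[...,2]<z1)
    if mm.sum()>5: fit(mm,n);print(cv2.minAreaRect(P[mm][:,:2].astype(np.float32)))
mm=m&(P[...,2]>4)&(P[...,2]<20);fit(mm,"tray");print(cv2.minAreaRect(P[mm][:,:2].astype(np.float32)))
for n,b in(("h1",(252,285,195,230)),("h2",(248,280,234,264))):
    mm=box(*b)&(P[...,2]>20);fit(mm,n)
E
```

```text
canL rim 342 [631.1  51.7 102.6] encl 631.6 52.2 46.0 [ 99.7 102.6 105.4]
[631.30456947  51.65549856] 42.78844036584337
(array([  0,   0,   0,   0, 133, 260,  60,  16,   0,   0,   0,   0,   0,
         0,   0,   0,   0,   0]), array([  0,   6,  12,  18,  24,  30,  36,  42,  48,  54,  60,  66,  72,
        78,  84,  90,  96, 102, 108]))
canR rim 337 [ 624.1 -178.5  102.9] encl 624.7 -178.2 46.1 [ 99.9 103.1 105.5]
[ 623.93243825 -178.17856172] 42.689511038058704
(array([  9,   1,   0,   0, 124, 255,   3,   3,   7,  14,  12,   0,   0,
         0,   0,   0,   0,   0]), array([  0,   6,  12,  18,  24,  30,  36,  42,  48,  54,  60,  66,  72,
        78,  84,  90,  96, 102, 108]))
(array([3184, 1610,  838,   48,    1,    0,    0,    0,    0,    0,    0,
          0,    0,    0,   39,  815,  429,    2,    3,    2,    4,    5,
          3,    4,    5,   27,   55,   10,    0,    0,    0,    0]), array([ -4,   2,   8,  14,  20,  26,  32,  38,  44,  50,  56,  62,  68,
        74,  80,  86,  92,  98, 104, 110, 116, 122, 128, 134, 140, 146,
       152, 158, 164, 170, 176, 182, 188]))
plate 936 [475.4 -99.6  89. ] encl 476.3 -101.9 58.8 [86.1 88.8 92.5]
((476.0475769042969, -101.20439910888672), (84.3428726196289, 84.05236053466797), 10.900066375732422)
guard 286 [ 473.2 -103.1   94.8] encl 475.0 -104.0 30.7 [93.6 94.5 96.5]
((475.0270690917969, -103.61563110351562), (57.898834228515625, 58.22236633300781), 89.08458709716797)
handle 97 [ 474.4 -103.5  153.5] encl 475.1 -103.6 12.5 [147.9 153.4 158.3]
((474.9253845214844, -103.73777770996094), (23.812217712402344, 17.2974910736084), 29.780818939208984)
tray 2341 [ 488.1 -191.7    7.8] encl 495.6 -152.3 127.4 [ 4.8  7.4 12.7]
((505.703125, -150.76953125), (149.86685180664062, 222.98182678222656), 10.735654830932617)
h1 293 [476.5  24.9  69.1] encl 477.7 25.6 22.4 [ 59.2  61.9 105. ]
h2 310 [393.2  37.   68.7] encl 393.4 37.9 22.2 [ 58.5  61.6 105.3]
```

View pics/crop1.png

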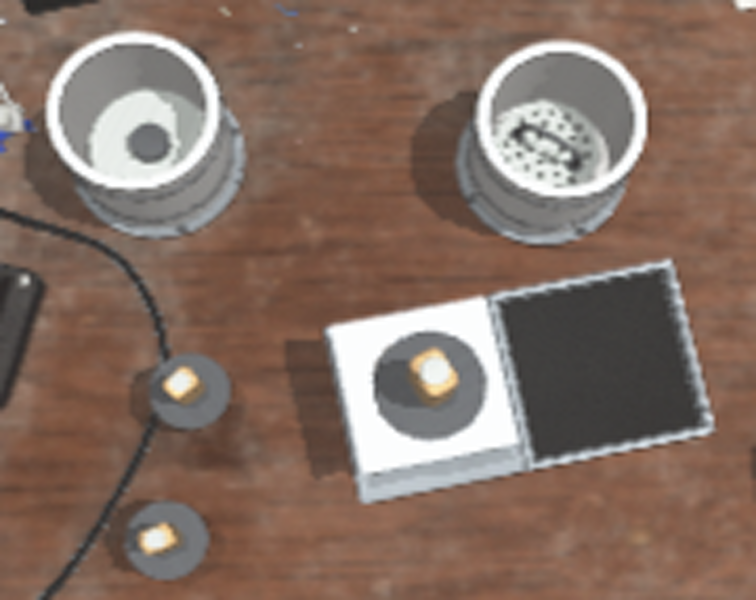

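The right canister (356,149) contains the perforated cartridge with the dark loop. The left one has a plain blank with a flat knob, so it's the twin. The hook in the stand is the largest: its guard is 61 mm across, against about 44 mm for the two loose ones. Next I need the hook tip's direction and the loop's pose, using a near wrist view.

```bash
cat >> h.py <<'E'
def wcloud(c,st):
    h,w=c["depth"].shape; f=h/2/np.tan(np.radians(float(c["fovy"]))/2)
    v,u=np.mgrid[:h,:w]; x=(u-c["cx"])/f; y=(v-c["cy"])/f; t=np.hypot(x,y)+1e-9
    d=c["depth"]; k=np.tan(np.minimum(t,1.5))/t*d
    k=np.where(t<1.4,k,0)
    P=np.stack([x*k,y*k,d],-1); M=np.array(c["mount"])
    return (P@M[:3,:3].T+M[:3,3])@rot(st["tool_rot"]).T+st["ee_pos"]
def down(yaw): # tool z down, tool x along yaw
    c,s=np.cos(yaw),np.sin(yaw)
    return quat(np.array([[c,s,0],[s,-c,0],[0,0,-1.]]))
E
python3 - <<'E'
from h import *
from rig import bot
for yaw in (29.8,209.8,0,90,180,-90):
    y=np.radians(yaw)
    for p in ((475,-103.6,128),(624,-178,165),(624,-178,305),(496,-207,165)):
        q=bot.ik(p,down(y)); print(yaw,p,None if q is None else np.round(q,2))
c=np.load("side0.npz");cv2.imwrite("pics/side_crop.png",cv2.resize(c["image"][160:280,290:390],None,fx=5,fy=5,interpolation=cv2.INTER_CUBIC))
c=np.load("top0.npz");P=cloud(c);v,u=np.mgrid[:400,:640]
rr=np.hypot(P[...,0]-624,P[...,1]+178.2);m=(c["depth"]>0)&(rr<33)&(P[...,2]>47)&(P[...,2]<70)&(u>330)&(u<385)
p=P[m];print(len(p),p.mean(0),np.percentile(p[:,2],[5,50,95]));w,V=np.linalg.eigh(np.cov(p[:,:2].T));print(w,np.degrees(np.arctan2(V[1,1],V[0,1])),cv2.minAreaRect(p[:,:2].astype(np.float32)))
E
```

```text
29.8 (475, -103.6, 128) [-0.29  0.3   1.83 -0.    1.01  0.76]
29.8 (624, -178, 165) [-0.33  0.59  1.3  -0.    1.24  0.72]
29.8 (624, -178, 305) [-0.33  0.5   1.12 -0.    1.52  0.72]
29.8 (496, -207, 165) [-0.46  0.36  1.65 -0.    1.13  0.59]
209.8 (475, -103.6, 128) [-0.29  0.3   1.83 -0.    1.01 -2.38]
209.8 (624, -178, 165) [-0.33  0.59  1.3  -0.    1.24 -2.43]
209.8 (624, -178, 305) [-0.33  0.5   1.12 -0.    1.52 -2.43]
209.8 (496, -207, 165) [-0.46  0.36  1.65 -0.    1.13 -2.55]
0 (475, -103.6, 128) [-0.29  0.3   1.83 -0.    1.01  1.28]
0 (624, -178, 165) [-0.33  0.59  1.3  -0.    1.24  1.24]
0 (624, -178, 305) [-0.33  0.5   1.12 -0.    1.52  1.24]
0 (496, -207, 165) [-0.46  0.36  1.65 -0.    1.13  1.11]
90 (475, -103.6, 128) [-0.29  0.3   1.83 -0.    1.01 -0.29]
90 (624, -178, 165) [-0.33  0.59  1.3  -0.    1.24 -0.33]
90 (624, -178, 305) [-0.33  0.5   1.12 -0.    1.52 -0.33]
90 (496, -207, 165) [-0.46  0.36  1.65 -0.    1.13 -0.46]
180 (475, -103.6, 128) [-0.29  0.3   1.83 -0.    1.01 -1.86]
180 (624, -178, 165) [-0.33  0.59  1.3  -0.    1.24 -1.91]
180 (624, -178, 305) [-0.33  0.5   1.12 -0.    1.52 -1.91]
180 (496, -207, 165) [-0.46  0.36  1.65 -0.    1.13 -2.03]
-90 (475, -103.6, 128) None
-90 (624, -178, 165) None
-90 (624, -178, 305) None
-90 (496, -207, 165) None
33 [ 625.80985578 -178.35096074   57.45859611] [50.44370796 57.78650978 62.93520594]
[  1.88564659 144.95416283] 59.3348349918083 ((626.2421875, -178.08111572265625), (38.8806037902832, 4.241978645324707), 59.91057205200195)
```

View pics/side_crop.png

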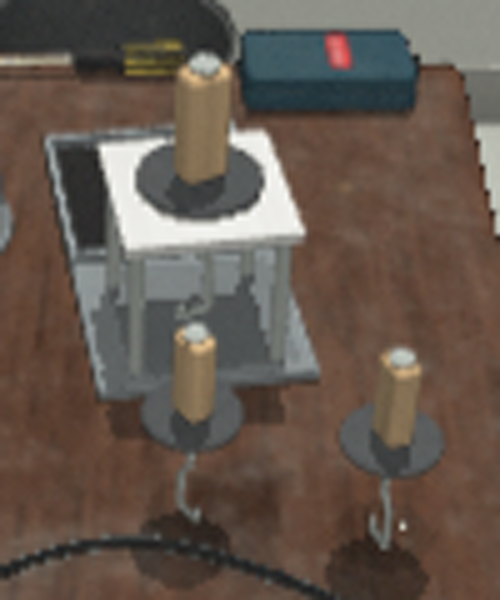

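The loop's plane lies at about 59.6° and its centre is at (626,-178). The hook shows dimly under the plate at crop (195,300), but I can't read its tip sense there. The hook works from either side, so I'll grasp it, lift, and look.

```bash
python3 - <<'E'
from h import *
from rig import bot
q=down(np.radians(29.8))
bot.move_to([475,-103.6,235],q)
bot.servo_line([475,-103.6,127],speed=120)
bot.move_gripper(10,60)
s=bot.read_state();print(s["clock"],s["grip_width"],s["grip_force"],s["ft_force"],s["ee_pos"])
bot.servo_line([475,-103.6,240],speed=120)
s=bot.read_state();print(s["clock"],s["grip_width"],s["ft_force"],s["ee_pos"])
c=bot.read_camera("side");np.savez("side1.npz",**c)
P=cloud(c);z=np.linalg.norm(P-np.array([475,-103.6,160]),axis=-1)<70
vv,uu=np.where(z&(c["depth"]>0));print(uu.min(),uu.max(),vv.min(),vv.max())
u0,v0=int(np.median(uu)),int(np.median(vv));a=c["image"][v0-60:v0+60,u0-50:u0+50]
cv2.imwrite("pics/side1.png",cv2.resize(a,None,fx=5,fy=5,interpolation=cv2.INTER_CUBIC))
p=P[z&(c["depth"]>0)];
for lo in range(105,210,8):
    k=p[(p[:,2]>=lo)&(p[:,2]<lo+8)]
    if len(k):print(lo,len(k),k.mean(0).round(1),np.ptp(k[:,0]).round(1))
E
```

```text
3.4917 17.28017175496441 59.58579182624817 [-0.81119188 -0.12667809  3.70329493] [ 475.04491993 -103.61636242  127.16316616]
4.5833 17.45897748760487 [-0.20870877 -0.65642104 -1.19694822] [ 474.73554189 -103.53302144  239.22716582]
318 345 144 193
121 18 [ 476.7 -101.1  125. ] 16.5
129 13 [ 473.8 -102.6  132.4] 18.4
137 4 [ 468.6 -106.1  138.8] 4.6
145 8 [ 469.  -104.4  148.8] 4.8
153 6 [ 471.  -104.4  156.4] 7.1
161 7 [ 475.4 -102.1  164.5] 4.7
169 5 [ 476.4 -101.8  172.4] 2.4
177 7 [ 476.3 -100.4  180.8] 2.5
185 2 [ 476.6 -101.4  186.1] 2.3
201 215 [476.2 -92.5 207.8] 59.4
209 65 [477.1 -95.7 211.1] 55.0
```

View pics/side1.png

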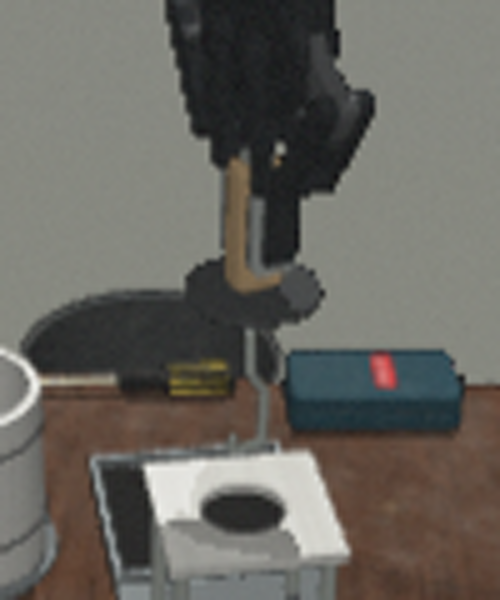

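The shank jogs toward -x, at crop (262,415), and the tip is on the left at crop (235,440). So the tip points along tool +x. The guard is 37 mm below the TCP. Next I'll go over the right canister and check the loop with the wrist camera.

```bash
python3 - <<'E'
from h import *
from rig import bot
y=np.radians(-30.4);d=np.array([np.cos(y),np.sin(y),0]);L=np.array([626.2,-178.1,0])
p=L-19*d;p[2]=252
bot.move_to(p,down(y)); bot.dwell(.2)
s=bot.read_state();c=bot.read_camera("wrist");np.savez("w1.npz",**c);cv2.imwrite("pics/w1.png",c["image"])
print(s["clock"],s["ee_pos"],s["grip_width"],c["mount"],c["fovy"])
P=wcloud(c,s);ok=c["depth"]>0
rr=np.hypot(P[...,0]-624,P[...,1]+178.2)
m=ok&(rr<33)&(P[...,2]>50)&(P[...,2]<66);p=P[m]
print(len(p));
if len(p)>10: print(p.mean(0),cv2.minAreaRect(p[:,:2].astype(np.float32)))
m=ok&(rr<55)&(P[...,2]>99)&(P[...,2]<111);p=P[m];A=np.c_[2*p[:,:2],np.ones(len(p))];print(len(p),p[:,2].mean(),np.linalg.lstsq(A,(p[:,:2]**2).sum(1),rcond=None)[0][:2])
E
```

```text
5.7917 [ 609.55188171 -168.23703935  252.3231079 ] 17.360551737880055 [[ 6.85439518e-04 -9.63107904e-01 -2.69114652e-01  6.84394396e+01]
 [ 9.99999716e-01  5.75576111e-04  4.87143379e-04  7.00985698e-01]
 [-3.14275674e-04 -2.69114910e-01  9.63108024e-01 -1.24374893e+02]
 [ 0.00000000e+00  0.00000000e+00  0.00000000e+00  1.00000000e+00]] 65.70646984690485
176
[ 627.36514183 -176.39527063   59.56378303] ((627.3546142578125, -176.37490844726562), (41.3684196472168, 4.68314790725708), 59.424407958984375)
1440 105.19830686490164 [ 625.66792631 -176.97869831]
```

View pics/w1.png

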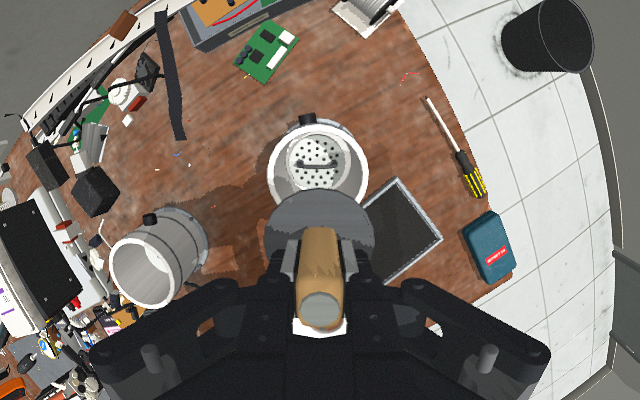

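The wrist view shows the perforated cartridge's loop at (318,163), level across the picture, so the hook is aligned with it. Both measurements agree within 2 mm. Next I'll lower the hook, pass it through the loop and lift.

```bash
python3 - <<'E'
from h import *
from rig import bot
y=np.radians(-30.4);d=np.array([np.cos(y),np.sin(y),0]);L=np.array([626.8,-177.2,0]);Z=np.array([0,0,1.])
def st(n):
    s=bot.read_state();print(n,round(s["clock"],2),s["ee_pos"].round(1),s["ft_force"].round(1),round(s["grip_width"],1));return s
bot.servo_line(L-19*d+252*Z)
if bot.servo_line(L-19*d+158*Z,speed=70,until_force=6): st("HIT down");raise SystemExit
st("down")
if bot.servo_line(L+158*Z,speed=30,until_force=5): st("HIT fwd");raise SystemExit
s=st("in");
bot.servo_line(L+185*Z,speed=35);bot.dwell(.3)
st("lifted a little")
s=bot.read_state();c=bot.read_camera("wrist");np.savez("w2.npz",**c)
P=wcloud(c,s);rr=np.hypot(P[...,0]-625,P[...,1]+177);m=(c["depth"]>0)&(rr<36)
print(np.histogram(P[m][:,2],bins=np.arange(20,80,4)))
cv2.imwrite("pics/w2.png",cv2.resize(c["image"][90:260,220:420],None,fx=3,fy=3,interpolation=cv2.INTER_CUBIC))
E
```

```text
down 7.58 [ 610.6 -167.6  158.5] [-0.2 -0.1 -0.8] 17.2
in 8.37 [ 626.7 -177.2  157.9] [-0.6 -0.6 -1.5] 17.6
lifted a little 9.59 [ 626.8 -177.2  184.9] [-0.2  0.4 -4.4] 17.1
(array([  3,   3,   6,   5,   6, 541, 998,   0,   0,   0,   0,   0,   0,
         0]), array([20, 24, 28, 32, 36, 40, 44, 48, 52, 56, 60, 64, 68, 72, 76]))
```

The wrist depth shows the cartridge top up about 12 mm, at z≈44, and the load has risen, so it's hooked. I'll draw it out, carry it over the tray, and check before lowering.

```bash
python3 - <<'E'
from h import *
from rig import bot
def st(n):
    s=bot.read_state();print(n,round(s["clock"],2),s["ee_pos"].round(1),s["ft_force"].round(1),round(s["grip_width"],1));return s
bot.servo_line([626.8,-177.2,296],speed=70);st("out")
bot.servo_line([496.4,-207.3,296],speed=70);bot.dwell(.3)
bot.servo_line([496.4,-207.3,200],speed=70);bot.dwell(.5);st("over tray")
c=bot.read_camera("side");np.savez("side2.npz",**c)
P=cloud(c);m=(c["depth"]>0)&(np.hypot(P[...,0]-496,P[...,1]+207)<50)&(P[...,2]>20)&(P[...,2]<70);print(P[m].mean(0),m.sum(),np.histogram(P[m][:,2],bins=np.arange(20,75,5)))
cv2.imwrite("pics/side2.png",cv2.resize(c["image"][90:240,260:400],None,fx=4,fy=4,interpolation=cv2.INTER_CUBIC))
E
```

```text
out 11.38 [ 626.7 -177.2  295.6] [ 0.4  0.1 -4.3] 17.1
over tray 15.76 [ 496.4 -207.3  200. ] [-0.4  1.1 -3.9] 17.7
[ 495.92377191 -205.71326002   58.50403256] 239 (array([  0,   0,   4,   7,   3,   1,   5, 115,  99,   5]), array([20, 25, 30, 35, 40, 45, 50, 55, 60, 65, 70]))
```

View pics/side2.png

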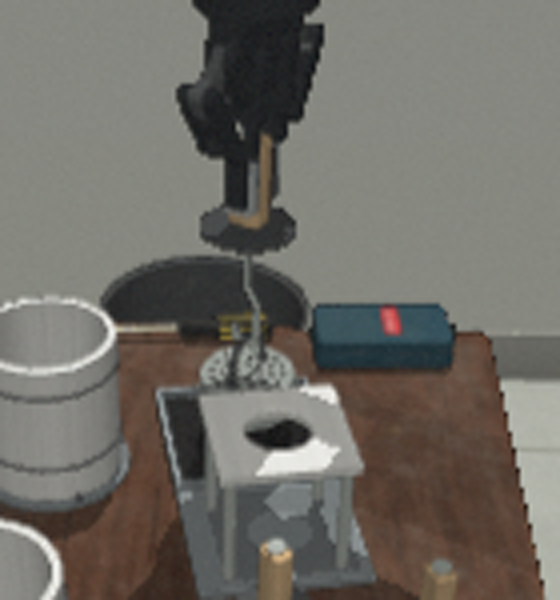

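The cartridge hangs level from the hook at crop (248,370), over the tray. I'll set it down, back the hook out of the loop and raise it.

```bash
python3 - <<'E'
from h import *
from rig import bot
y=np.radians(-30.4);d=np.array([np.cos(y),np.sin(y),0]);T=np.array([496.4,-207.3,0]);Z=np.array([0,0,1.])
def st(n):
    s=bot.read_state();print(n,round(s["clock"],2),s["ee_pos"].round(1),s["ft_force"].round(1),round(s["grip_width"],1));return s
bot.servo_line(T+182*Z,speed=40)
bot.servo_line(T+160*Z,speed=25);bot.dwell(.3);st("set")
h=bot.servo_line(T-22*d+160*Z,speed=30,until_force=5);st(f"back {h}")
if h: raise SystemExit
h=bot.servo_line(T-22*d+180*Z,speed=30,until_force=5)
st(f"up {h}")
if h: raise SystemExit
bot.servo_line(T-22*d+240*Z,speed=120)
bot.move_to([476,-101.2,240],down(np.radians(29.8)));bot.dwell(.2);s=st("over hole")
for n in("top","side"):
    c=bot.read_camera(n);np.savez(n+"3.npz",**c)
    P=cloud(c)
    m=(c["depth"]>0)&(np.linalg.norm(P[...,:2]-[476,-101.2],axis=-1)<15)&(P[...,2]>108)&(P[...,2]<198)
    if n=="side":
        p=P[m]
        for lo in range(110,200,10):
            k=p[(p[:,2]>=lo)&(p[:,2]<lo+10)]
            if len(k):print(lo,len(k),k.mean(0).round(1))
        # hole / plate as the side camera sees it
        q=P[(c["depth"]>0)&(np.linalg.norm(P[...,:2]-[476,-101],axis=-1)<65)&(P[...,2]>85)&(P[...,2]<95)];print(cv2.minAreaRect(q[:,:2].astype(np.float32)))
    m=(c["depth"]>0)&(np.linalg.norm(P[...,:2]-T[:2],axis=-1)<45)&(P[...,2]>26)&(P[...,2]<75)
    print(n,P[m].mean(0),np.histogram(P[m][:,2],bins=np.arange(20,75,5))[0])
a=np.load("top3.npz")["image"][150:260,270:420];b=np.load("side3.npz")["image"][90:240,260:400]
cv2.imwrite("pics/c3.png",np.hstack([cv2.resize(a,(400,300),interpolation=2),cv2.resize(b,(400,430),interpolation=2)[:300]]))
E
```

```text
set 17.74 [ 496.4 -207.3  160.1] [-0.3 -0.  -1.4] 17.5
back False 18.62 [ 477.5 -196.2  160.1] [-0.1 -0.5 -1.4] 17.0
up False 19.44 [ 477.4 -196.1  179.9] [ 0.1  0.6 -1. ] 17.5
over hole 21.14 [ 475.9 -101.6  239.8] [-0.7 -0.3  0. ] 17.2
top [ 487.26470994 -235.05943442   32.50028365] [ 0  1 17  0  0  0  0  0  0  0]
120 18 [477.3 -99.  125.8]
130 12 [ 475.  -100.2  134. ]
140 7 [ 470.5 -103.1  144.8]
150 8 [ 471.6 -102.4  155. ]
160 10 [ 477.1 -100.2  164.9]
170 11 [477.4 -99.9 175. ]
180 8 [477.1 -99.6 183.6]
((476.8109130859375, -99.0093765258789), (84.09696960449219, 88.18180847167969), 11.42650318145752)
side [ 493.56271184 -205.61701      38.93583467] [ 0 15 33 38  2  1  1  7 11  1]
```

View pics/c3.png

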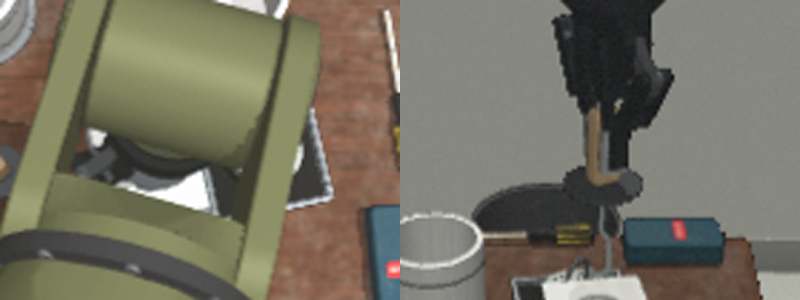

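The cartridge stands in the tray behind the plate, at (575,270) in the right half, with its top at z≈35. The shank is within 2 mm of the hole centre. I'll lower the hook, release, retreat and look.

```bash
python3 - <<'E'
from h import *
from rig import bot
def st(n):
    s=bot.read_state();print(n,round(s["clock"],2),s["ee_pos"].round(1),s["ft_force"].round(1),round(s["grip_width"],1));return s
h=bot.servo_line([476,-101.2,136],speed=60,until_force=6);st(f"low {h}")
if h: raise SystemExit
h=bot.servo_line([476,-101.2,124],speed=15,until_force=4);s=st(f"seat {h}")
bot.move_gripper(60);bot.dwell(.2)
bot.servo_line([476,-101.2,250],speed=100)
bot.move_joints([-1.216,.3,1.521,0,1.321,-.067]);st("home")
for n in("top","side"):
    c=bot.read_camera(n);np.savez(n+"4.npz",**c);P=cloud(c);d=c["depth"]>0
    if n=="top":
        m=d&(np.linalg.norm(P[...,:2]-[476,-101.2],axis=-1)<40)
        for a,b in((93.5,99),(145,175)):
            k=P[m&(P[...,2]>a)&(P[...,2]<b)];print(cv2.minEnclosingCircle(k[:,:2].astype(np.float32)),k[:,2].mean())
        k=P[d&(np.linalg.norm(P[...,:2]-[496,-207],axis=-1)<46)&(P[...,2]>29)&(P[...,2]<40)];print("cart",cv2.minEnclosingCircle(k[:,:2].astype(np.float32)),np.percentile(k[:,2],[5,50,95]))
a=np.load("top4.npz")["image"][150:250,280:420];b=np.load("side4.npz")["image"][150:270,260:400]
cv2.imwrite("pics/c4.png",np.hstack([cv2.resize(a,(400,300),interpolation=2),cv2.resize(b,(400,300),interpolation=2)]))
E
```

```text
low False 23.12 [ 476.1 -101.2  136.3] [ 0.  -0.5 -0.9] 16.9
seat True 23.73 [ 476.  -101.2  127.1] [-0.3  0.3  5.3] 16.7
home 27.52 [ 225.7 -501.4  250.2] [ 0.4 -0.4  0. ] 60.3
((477.3020324707031, -104.31269836425781), 30.43446159362793) 94.77500630897842
((477.7500915527344, -104.5250244140625), 12.553174018859863) 153.74599620184694
cart ((495.3460693359375, -209.97637939453125), 32.07508087158203) [29.88458891 32.55334175 35.21595504]
```

View pics/c4.png

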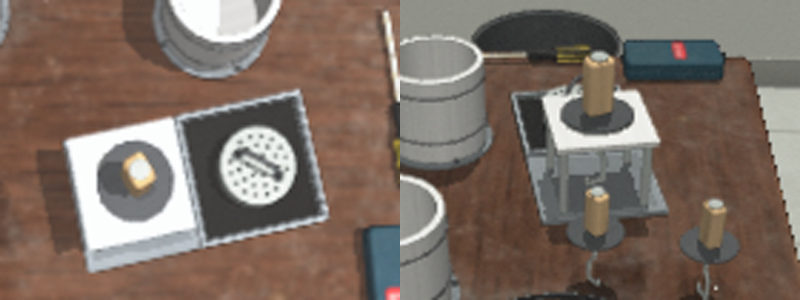

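The cartridge is upright in the tray at (257,163), and the hook hangs upright with its guard flat on the plate at (137,180). Handing in.

```bash
python3 -c "
from rig import bot
print(bot.finish_job())"
```

```text
the job is handed in; nothing more can be done
None
```

The job is handed in at about 28 s: the cartridge stands upright and unhooked in the tray, and the large pull hook is back upright in the stand's hole; no verdict came back.

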